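# Pin the condiment tray to its bracket

### The job

Lock the sliding condiment tray to its bracket: take the red-headed pin out of the cork block, set it into the upper knuckle of the bracket so that it stands on the tray's tongue, and ease the tray towards the bracket until you feel the hidden hole come into line and the pin catch in it. Then press the pin down until its red head sits flush on the knuckle, and let go of everything. Be gentle: do not force the tray against the pin or ram the pin down, and leave the other things on the worktop where they are.

Things in the scene. Friction and masses are not known exactly. Their poses are not given: they have to be found in the camera images.
- bracket: Fixed bracket, yaw within 0.2 rad: grey base plate 200 x 300 x 6 mm (own x -65 to 135, y -65 to 235 mm) with two dark steel knuckles, one above the other, on an upright at x = 18 to 34 mm. Origin on the worktop under the vertical pin axis. Own +y points from the knuckles to the tray. Lower knuckle z = 26 to 36 mm, hole 13 mm; gap 36 to 48 mm for the tray's tongue.
- knuckle_mouth (a point): Centre of the hole at the top face of the upper knuckle, 72 mm above the worktop; axes as the bracket. Upper knuckle 36 x 40 mm, z = 48 to 72 mm, hole 11.4 mm wide with a 3 mm countersink. A hood 5 mm thick, top at 53 mm, covers the tongue from own y = 20 to 69 mm.
- clip (a point): On the pin axis, 19 mm above the worktop, under the lower knuckle: two sprung brass jaws that grip the pin. The pin's own weight does not pass them; pressing it through them takes about 5 to 12 N, until the head lands on the upper knuckle. Pressing with over 30 N is too much; 15 N is enough to seat it.
- tray: Wooden condiment tray 176 x 135 mm on rails, rim 36 mm high, a tin 75 mm wide, 58 mm tall in it at own x = 78 mm; slides only along the bracket's y, drag 1 to 3 N. Origin equals the bracket's when fully out, moves to own -y by up to 60 mm as it is pushed in; starts pushed in 0 to 8 mm. Once the pin has caught in its tongue the tray is blocked; over 18 N between tray and pin is too much.
- tray_grip (a point): Top centre of the tray's black upright grip block, at bracket x = 0: 26 mm along the bracket's x, 16 mm along its y, from 18 to 74 mm above the worktop, 25 mm free on all sides. 170 mm to own +y of the tray's origin.
- tongue_root (a point): Where the flat steel tongue leaves the tray (on the tray, 42 mm above the worktop). Tongue 28 mm wide, 8 mm thick, top face at 46 mm, always lies in the gap between the knuckles; one 12 mm hole. It is clamped in an adjusting slot, so the hole's place is not known: it is in line with the knuckles when the tray is pushed in somewhere between 21 and 49 mm.
- pin: Loose clevis pin, about 45 g, upright in the cork block. Origin at the centre of the tip, own z towards the head. Steel shaft 10 mm wide, 62 mm long, nose tapering to 7 mm over the last 5 mm; red round head 22 mm wide, 62 to 90 mm above the tip. Tip height: standing on the tongue 46 mm, caught through the tongue on the jaws 15 to 30 mm, fully home 10 mm.
- pin_shoulder (a point): Underside of the pin's red head, 62 mm above the tip; it lies on the top face of the upper knuckle when the pin is home.
- pin_block: Fixed cork block 50 x 50 x 50 mm in which the pin is parked. Origin under its centre; upright hole 13 mm wide and 46 mm deep. The parked pin stands 4 mm above the worktop, head 16 mm above the block.
- spice_a: Spice jar with black cap, 41 mm diameter, 105 mm tall, bystander; origin under its centre.
- spice_b: Spice jar with black cap, 41 mm diameter, 105 mm tall, bystander; origin under its centre.
- onion: Red onion about 84 mm, bystander; origin at its underside.

How it is judged:
By the outcome, as a careful person would: the job done as asked, in the order asked, and still so for the second after the job is handed in, with the robot touching nothing.
It also fails if it takes over 64 s, if anything falls off the work surface, if the arm or the gripper's body presses on something with over 40 N, if the wrist force passes 120 N, or if a joint passes its speed limit or range.

### The arm

A 6-joint arm with a two-finger parallel gripper is mounted at the origin on a cart in front of the work surface, level with it; the furniture and walls round the work are solid. World frame = base frame: x ahead of the robot, y to its left, z up, the work surface at z = 0. Lengths are in mm, angles in degrees, forces in N, time in s.
With the tool pointing down it reaches from about 350 to 850 mm from the base axis. Payload 8.1 kg.
Tool frame: the origin (TCP) lies on the centre line of the jaws, within the pads' length; the fingertips stand 17 mm ahead of it and the grasp point (between the pads) lies 2 mm behind it (tip_reach is the distance from the TCP to the fingertips, in mm); z points along the fingers, y is the line along which they close (so a half turn about z gives the same grasp; the last joint's range is limited). The gripper opens to 93 mm and grips with 3 to 60 N. Pads are 15 mm wide; open, the fingers measure 128 mm over their backs; the gripper's body (75 mm by 188 mm) begins 65 mm behind the grasp point.
Start: joints at [-81.555, 7.471, 85.268, -0, 87.261, -4.893], TCP at [138.442, -583.814, 235.635] pointing down, gripper open.
Joint ranges: [-169.43, 169.43], [-51.17, 129.36], [1.28, 143.12], [-76.62, 256.62], [0, 156.53], [-152.29, 152.29]. Speed limits (degrees/s): [136.94, 136.94, 159.86, 180, 180, 180].

### API

Orientations are given as [roll, pitch, yaw] about the fixed x, y, z axes, in that order (R = Rz(yaw) Ry(pitch) Rx(roll)).
In Python, from workcell import get_state, capture, finish_job, boxes_of, place_of, tip_reach gives the robot as it stands.
- The arm moves only by the tool play_rows, never from a script. Its argument "plan" is a list of rows, each a list of 5 numbers: the opening, from 0 (shut) to 1 (fully open), then the shift along the tool's x, y, z in cm, then the turn about the tool's z in degrees. In form: [[gripper, x, y, z, turn], ...]. A call has 1 to 12 rows; each row shifts and turns the commanded pose from where the row before left it, along the tool's axes as they then stand; what a row does not reach is not made up. A row lasts 1/12 s, in which the tool goes at most 41.7 mm and 7.16 degrees, less where a joint would pass 70% of its speed; a pose out of reach is approached as far as the arm can. A call with a gripper value outside its range is refused whole. The fingers move at their own pace and stop on an object; "squeeze" is the grip in N (left out, the last holds). Time passes only in rows, so rows that do not move let the fingers close. It gives the time, the measured TCP pose, the force, the opening and the grip force at its end, in the units of the state.
- get_state(): the state, without advancing time (a new reading comes with each control period).
- capture(name): name is "scene" or "top" or "wrist"; returns a dict with "color" (384x512x3 uint8, red, green, blue), "mtx" (3x3 intrinsics, pixels), "k1" (the pictures are not rectified: a ray, as slopes to the right and down, at radius r is drawn at 1 + k1 r^2 times it, then the intrinsics apply), "eye" and "attitude" of the camera in the world; the wrist camera has in their place "tool_from_camera" (4x4, takes a point from camera to tool coordinates, whose origin is the TCP and whose axes are the flange's). Camera axes: x right, y down, z forward; pixel columns grow to the right and rows downward; lengths in mm; the calibration is good to about 2 mm. A picture is of the moment at which its call begins: read the wrist's pose just before it. There is no depth.
- finish_job(): hands the job in; it is judged then, once.
Trained networks look in a picture, given as the dict that the camera call returned (one of the last four; its "shot" number tells which), for a name from the list of things; names that differ only in an ending like _2 or _b are one class to them, and where a whole thing is asked for, a point or a joint stands for the part that bears it (a point fixed in the world has none). Each returns a list of dicts, best first, with "score" (0 to 1); they miss things now and then, are a little off and sometimes report something else, mostly with a low value. They report only what shows in the picture. A call takes as long as a camera call.
- boxes_of(picture, label): "location" ([column, row] in pixels, amid what is visible of it).
- place_of(picture, label): "location" ([column, row] in pixels: a listed point, or the origin of a listed thing).
The state is a dict: "clock": time; "joint_positions": joint angles; "dq": joint speeds; "effort": joint torques, N m; "position": TCP position; "orientation": TCP orientation; "wrist_force": force on the tool from outside, world axes, zero at the start; "ft_torque": the same for the moment, N m; "width": finger opening in mm; "finger_force": force on a finger pad.
Only numpy, scipy, OpenCV 4.12 (cv2) and the standard library are available. Lean on these libraries where they do the work, as an engineer would, in place of code of your own. Each camera call takes 0.05 s, during which the arm holds its last target. There are 200 camera calls.

## Working session

There is one attempt and no reset: what is moved stays moved. The work goes in short steps, Python scripts to look and compute and a tool call to move; the robot and the scene stay as the last step left them, time stands still between calls to the robot, and variables do not carry over. Pictures are saved under pics/ and viewed, at most 10 in all, crops included, and the job is handed in when it is done.

Besides the shell and the picture viewer there is one more tool, called after "Call:" by a JSON object that holds its "api" and its "payload". play_rows: Moves the arm, as the interface text tells. Its arguments: {"type":"object","properties":{"plan":{"type":"array"},"squeeze":{"type":"number"}},"required":["plan"]}

```bash
mkdir -p pics; cat > h.py <<'E'
import numpy as np, cv2
from scipy.spatial.transform import Rotation as Ro
from workcell import get_state, capture, finish_job, boxes_of, place_of, tip_reach
def Rm(a):
    a=np.array(a,float)
    if a.shape==(3,3): return a
    return Ro.from_euler('xyz',a,degrees=True).as_matrix()
def cam(p,s=None):
    if 'eye' in p: return np.array(p['eye'],float),Rm(p['attitude'])
    T=np.array(p['tool_from_camera']);R=Rm(s['orientation'])
    return R@T[:3,3]+np.array(s['position']),R@T[:3,:3]
def ray(p,px):
    K=np.array(p['mtx']);d=np.array([(px[0]-K[0,2])/K[0,0],(px[1]-K[1,2])/K[1,1]]);u=d.copy()
    for _ in range(20): u=d/(1+p['k1']*(u@u))
    return np.array([u[0],u[1],1])
def onz(p,px,z,s=None):
    e,R=cam(p,s);d=R@ray(p,px);return e+d*(z-e[2])/d[2]
def proj(p,X,s=None):
    e,R=cam(p,s);c=R.T@(np.array(X)-e);u=c[:2]/c[2];u=u*(1+p['k1']*(u@u));K=np.array(p['mtx'])
    return np.array([K[0,0]*u[0]+K[0,2],K[1,1]*u[1]+K[1,2]])
E
cat > a.py <<'E'
from h import *
Z=dict(bracket=0,knuckle_mouth=72,tray=0,tray_grip=74,tongue_root=42,pin=4,pin_shoulder=66,pin_block=0,spice_a=0,onion=0)
s=get_state();print(s['position'],s['orientation'],s['wrist_force'],s['width'])
for n in ['scene','top']:
    p=capture(n);cv2.imwrite(f'pics/{n}0.png',p['color'][:,:,::-1])
    print(n,p.get('attitude'),p['eye'])
    for l,z in Z.items():
        for r in place_of(p,l)[:2]: print(l,round(r['score'],2),np.round(r['location']),np.round(onz(p,r['location'],z),1))
E
python3 a.py; python3 -c "
import cv2,numpy as np
a=cv2.imread('pics/scene0.png');b=cv2.imread('pics/top0.png');cv2.imwrite('pics/both.png',cv2.resize(np.vstack([a,b]),None,fx=.78,fy=.78))"
```

```text
[ 138.35345776 -583.27732609  234.60328146] [-1.79895967e+02 -8.89420239e-03  1.33393412e+01] [-0.49647045  0.1205679  -0.94500154] 93.08054143479532
scene [-1.27118611e+02  8.29827732e-02 -1.40265118e+02] [169.98681874 692.23314358 604.92464051]
bracket 0.71 [337. 187.] [529.  -59.4   0. ]
knuckle_mouth 0.57 [336. 164.] [537.2 -52.4  72. ]
knuckle_mouth 0.41 [188. 207.] [694.9 295.9  72. ]
tray 0.8 [336. 183.] [539.8 -75.    0. ]
tray_grip 0.78 [292. 185.] [568.8  90.4  74. ]
tray_grip 0.16 [233. 303.] [453.3 415.7  74. ]
tongue_root 0.59 [308. 189.] [552.3  42.5  42. ]
tongue_root 0.26 [208. 193.] [726.8 207.   42. ]
pin_shoulder 0.69 [233. 282.] [487.5 377.7  66. ]
pin_block 0.91 [235. 303.] [489.5 375.2   0. ]
spice_a 0.92 [189. 209.] [759.8 244.2   0. ]
spice_a 0.77 [207. 190.] [778.8 165.2   0. ]
onion 0.58 [170. 247.] [694.9 358.2   0. ]
top [-1.67012668e+02  1.12608069e-01 -8.85383093e+01] [ 406.36306489  175.08468789 1006.50729101]
bracket 0.98 [364. 241.] [545.1 -61.3   0. ]
knuckle_mouth 0.77 [368. 239.] [538.1 -53.   72. ]
knuckle_mouth 0.51 [170. 260.] [485.1 357.7  72. ]
tray_grip 0.76 [293. 225.] [565.1 104.9  74. ]
tongue_root 0.9 [328. 237.] [546.6  27.1  42. ]
tongue_root 0.66 [362. 239.] [541.9 -47.7  42. ]
pin 0.54 [170. 260.] [489.9 370.8   4. ]
pin_shoulder 0.75 [371. 237.] [544.8 -61.5  66. ]
pin_shoulder 0.64 [160. 258.] [488.2 379.9  66. ]
pin_block 0.95 [171. 257.] [497.2 371.    0. ]
pin_block 0.58 [297. 226.] [575.5  90.1   0. ]
spice_a 0.89 [263. 139.] [779.5 171.8   0. ]
spice_a 0.82 [230. 146.] [761.9 248.6   0. ]
onion 0.68 [179. 179.] [677.7 363.4   0. ]
```

View pics/both.png

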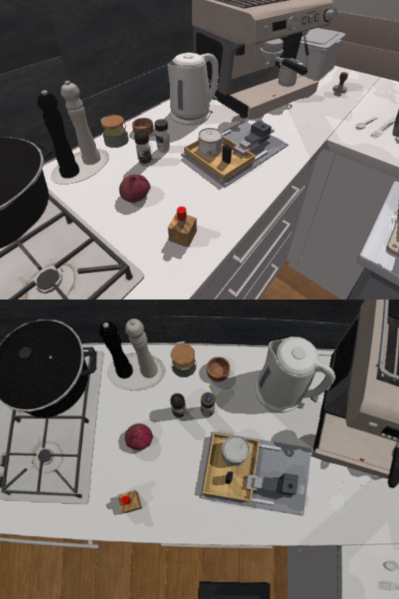

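The images show the cork block with the red-headed pin near (490, 376), scene pixel (233, 282). The bracket and tray are around (540, -55), top pixel (364, 241), at a yaw of about -10°. I'll turn the gripper and travel to the pin.

Call:
{"api": "play_rows", "payload": {"plan": [[1, 0, 0, 0, -6.7], [1, 0, 0, 0, -6.7], [1, 0, 0, 0, -6.7], [1, 0, 0, 0, -6.7], [1, 0, 0, 0, -6.7], [1, 0, 0, 0, -6.7], [1, 0, 0, 0, -6.7], [1, 0, 0, 0, -6.7], [1, 0, 0, 0, -6.7], [1, 0, 0, 0, -6.7]], "squeeze": 20}}

```text
clock: 1.93
position: [138.4, -583.8, 235.6]
orientation: [-180.0, -0.0, 80.7]
wrist_force: [0.9, 0.2, -0.5]
width: 93.0
finger_force: 0.0
```

Call:
{"api": "play_rows", "payload": {"plan": [[1, 3.87, 0.98, 0, 0], [1, 3.87, 0.98, 0, 0], [1, 3.87, 0.98, 0, 0], [1, 3.87, 0.98, 0, 0], [1, 3.87, 0.98, 0, 0], [1, 3.87, 0.98, 0, 0], [1, 3.87, 0.98, 0, 0], [1, 3.87, 0.98, 0, 0], [1, 3.87, 0.98, 0, 0], [1, 3.87, 0.98, 0, 0], [1, 3.87, 0.98, 0, 0], [1, 3.87, 0.98, 0, 0]]}}

```text
clock: 2.93
position: [332.6, -144.0, 236.0]
orientation: [179.9, 0.0, 80.3]
wrist_force: [1.1, 0.2, 0.7]
width: 92.8
finger_force: 0.0
```

Call:
{"api": "play_rows", "payload": {"plan": [[1, 3.9, 0.47, 0, 0], [1, 3.9, 0.47, 0, 0], [1, 3.9, 0.47, 0, 0], [1, 3.9, 0.47, 0, 0], [1, 3.9, 0.47, 0, 0], [1, 3.9, 0.47, 0, 0], [1, 3.9, 0.47, 0, 0], [1, 3.9, 0.47, 0, 0], [1, 3.9, 0.47, 0, 0], [1, 3.9, 0.47, 0, 0], [1, 3.9, 0.47, 0, 0], [1, 3.9, 0.47, 0, 0]]}}

```text
clock: 3.93
position: [466.6, 308.4, 235.6]
orientation: [180.0, -0.0, 80.4]
wrist_force: [0.4, -1.3, 0.1]
width: 93.0
finger_force: 0.0
```

```bash
cat > b.py <<'E'
from h import *
import sys
def look(name,labs):
    s=get_state();p=capture('wrist');cv2.imwrite(f'pics/{name}.png',p['color'][:,:,::-1])
    print(s['position'],s['orientation'],'cam',cam(p,s)[0])
    for l,z in labs.items():
        for r in place_of(p,l)[:2]: print(l,round(r['score'],2),np.round(r['location']),np.round(onz(p,r['location'],z,s),1))
    return s,p
E
python3 - <<'E'
from b import *
s,p=look('w1',dict(pin=4,pin_shoulder=66,pin_block=0))
h=cv2.cvtColor(p['color'],cv2.COLOR_RGB2HSV);m=((h[...,0]<6)|(h[...,0]>174))&(h[...,1]>180)&(h[...,2]>90)
n,l,st,c=cv2.connectedComponentsWithStats(m.astype('uint8'))
for i in range(1,n):
  if st[i,4]>80: print(st[i],c[i],onz(p,c[i],80,s),onz(p,c[i],94,s))
E
```

```text
[466.58664514 308.39983471 235.6024458 ] [ 1.79979878e+02 -8.95106155e-03  8.03647991e+01] cam [476.90011866 373.7904212  384.71360372]
pin 0.72 [261. 128.] [490.2 374.3   4. ]
pin_shoulder 0.88 [263. 130.] [489.7 371.5  66. ]
pin_block 0.75 [261. 130.] [490.2 371.8   0. ]
[255 117  19  16 245] [263.67346939 124.77959184] [491.15750638 377.43841294  80.        ] [490.50245382 377.27080675  94.        ]
```

View pics/w1.png

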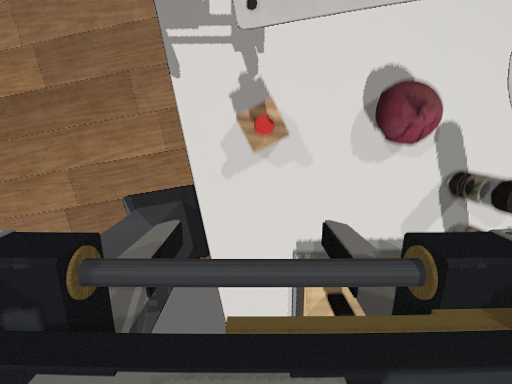

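Call:
{"api": "play_rows", "payload": {"plan": [[0.6, 3.53, 0.61, 0, 0], [0.6, 3.53, 0.61, 0, 0], [0.6, 0, 0, 3, 0], [0.6, 0, 0, 3, 0], [0.6, 0, 0, 3, 0], [0.6, 0, 0, 2.5, 0], [0.6, 0, 0, 2, 0], [0.6, 0, 0, 1.46, 0], [0.6, 0, 0, 0, 0], [0.6, 0, 0, 0, 0]]}}

```text
clock: 4.97
position: [490.1, 372.2, 86.1]
orientation: [-180.0, 0.1, 80.3]
wrist_force: [0.7, 0.0, 0.3]
width: 56.1
finger_force: 0.0
```

Call:
{"api": "play_rows", "payload": {"plan": [[0.1, 0, 0, 0, 0], [0.1, 0, 0, 0, 0], [0.1, 0, 0, 0, 0], [0.1, 0, 0, 0, 0], [0.1, 0, 0, 0, 0], [0.1, 0, 0, 0, 0], [0.1, 0, 0, 0, 0], [0.1, 0, 0, 0, 0]], "squeeze": 15}}

```text
clock: 5.63
position: [490.6, 373.9, 86.5]
orientation: [180.0, -0.0, 80.3]
wrist_force: [0.1, -0.2, 2.4]
width: 21.9
finger_force: 15.0
```

Call:
{"api": "play_rows", "payload": {"plan": [[0.1, 0, 0, -1, 0], [0.1, 0, 0, -2.5, 0], [0.1, 0, 0, -3.5, 0], [0.1, 0, 0, -3.5, 0], [0.1, 0, 0, -3.5, 0], [0.1, 0, 0, -1, 0]]}}

```text
clock: 6.13
position: [492.4, 375.1, 243.8]
orientation: [179.6, -0.4, 80.3]
wrist_force: [1.0, 0.8, 0.9]
width: 21.7
finger_force: 15.0
```

Call:
{"api": "play_rows", "payload": {"plan": [[0.1, -1.9, 0.36, 0, 0], [0.1, -3.9, 0.75, 0, 0], [0.1, -3.9, 0.75, 0, 0], [0.1, -3.9, 0.75, 0, 0], [0.1, -3.9, 0.75, 0, 0], [0.1, -3.9, 0.75, 0, 0], [0.1, -3.9, 0.75, 0, 0], [0.1, -3.9, 0.75, 0, 0], [0.1, -3.9, 0.75, 0, 0], [0.1, -3.9, 0.75, 0, 0], [0.1, -3.9, 0.75, 0, 0], [0.1, -3.9, 0.75, 0, 0]]}}

```text
clock: 7.13
position: [499.4, -84.2, 236.1]
orientation: [-180.0, -0.0, 80.3]
wrist_force: [0.6, 0.4, 0.6]
width: 21.6
finger_force: 15.0
```

Call:
{"api": "play_rows", "payload": {"plan": [[0.1, -1, 0.2, 0, 0], [0.1, 0, 0, 0, 0], [0.1, 0, 0, 0, 0]]}}

```text
clock: 7.38
position: [500.0, -92.7, 235.8]
orientation: [-180.0, -0.0, 80.2]
wrist_force: [-0.3, 0.2, -0.8]
width: 21.4
finger_force: 15.0
```

```bash
cat > c.py <<'E'
from b import *
s,p=look('w2',dict(bracket=0,knuckle_mouth=72,tray_grip=74,tongue_root=42))
t=capture('top');cv2.imwrite('pics/t2.png',t['color'][:,:,::-1])
for l,z in dict(pin=s['position'][2]-82,pin_shoulder=s['position'][2]-20,knuckle_mouth=72,tray_grip=74).items():
    for r in place_of(t,l)[:2]: print(l,round(r['score'],2),np.round(r['location']),np.round(onz(t,r['location'],z),1))
a=p['color'][:,:,::-1];b=t['color'][:,:,::-1]
b=cv2.resize(b[170:310,250:450],None,fx=2,fy=2)
cv2.imwrite('pics/c2.png',np.vstack([np.pad(a,((0,0),(0,0),(0,0))),np.pad(b[:210],((0,0),(0,512-400),(0,0)))]))
E
python3 c.py
```

```text
[500.04592035 -92.66817909 235.77735444] [-1.79956209e+02 -3.66520828e-02  8.02322803e+01] cam [510.6615191  -27.40242208 384.92037745]
bracket 0.75 [282. 156.] [546.8 -70.3   0. ]
bracket 0.55 [276. 150.] [539.4 -60.6   0. ]
knuckle_mouth 0.68 [281. 157.] [539.2 -62.7  72. ]
knuckle_mouth 0.49 [275. 155.] [532.1 -59.4  72. ]
tongue_root 0.94 [279.  78.] [552.9  27.7  42. ]
tongue_root 0.51 [272. 154.] [531.4 -60.1  42. ]
pin 0.54 [398. 252.] [502.  -91.  153.8]
pin_shoulder 0.38 [406. 248.] [503.4 -87.6 215.8]
knuckle_mouth 0.89 [371. 239.] [538.8 -59.4  72. ]
tray_grip 0.81 [295. 225.] [565.4 101.3  74. ]
```

View pics/c2.png

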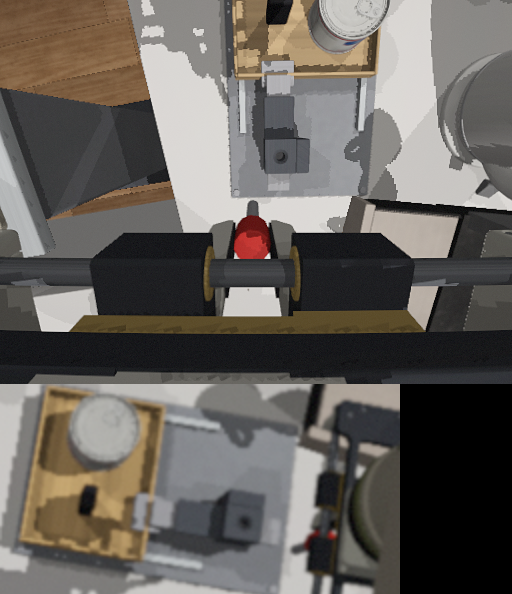

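```bash
python3 - <<'E'
from b import *
s,p=look('w3',dict(knuckle_mouth=72))
R=Rm(s['orientation']);P=np.array(s['position'])
def tp(x,y,z):return proj(p,P+R@np.array([x,y,z]),s)
for z in (-8,20,50,82): print(z,[tp(x,0,z).round(1).tolist() for x in (-2,0,2,4)])
g=cv2.cvtColor(p['color'],cv2.COLOR_RGB2GRAY)
c=cv2.resize(p['color'][120:265,215:325,::-1],None,fx=5,fy=4,interpolation=cv2.INTER_CUBIC)
cv2.imwrite('pics/w3c.png',c)
w=g[146:168,270:292];print(w[::2,::2])
for r in [(281,157),(281,156),(280.5,156.5)]: print(onz(p,r,72,s))
print('px/mm',proj(p,[540,-61,72],s),proj(p,[541,-61,72],s),proj(p,[540,-60,72],s))
E
```

```text
[500.37430923 -92.08981436 236.08354686] [ 1.79997864e+02 -1.54273868e-03  8.03859760e+01] cam [510.71309365 -26.68395287 385.18618903]
knuckle_mouth 0.55 [279. 157.] [537.2 -61.9  72. ]
-8 [[252.9, 252.2], [252.9, 249.0], [252.9, 245.8], [252.9, 242.5]]
20 [[252.7, 233.9], [252.7, 231.1], [252.7, 228.3], [252.7, 225.5]]
50 [[252.6, 219.5], [252.6, 217.1], [252.6, 214.6], [252.6, 212.2]]
82 [[252.5, 208.0], [252.5, 205.8], [252.5, 203.7], [252.5, 201.5]]
[[95 92 92 91 93 91 93 93 91 92 94]
 [93 93 92 90 91 92 93 92 94 90 92]
 [94 95 93 90 87 77 80 89 92 92 93]
 [92 93 90 83 72 70 73 73 89 92 93]
 [92 93 83 73 66 68 50 61 68 93 92]
 [92 93 80 65 66 66 61 33 63 90 92]
 [92 95 78 67 68 69 30 39 62 90 91]
 [93 94 78 59 35 23 34 61 63 91 92]
 [91 93 86 70 55 63 56 56 87 92 92]
 [92 93 91 92 77 67 77 94 91 92 92]
 [94 93 93 91 91 89 92 90 89 91 94]]
[539.50925706 -62.38255191  72.        ]
[539.67452643 -61.23105512  72.        ]
[539.01513228 -61.70919816  72.        ]
px/mm [281.24754994 155.75725868] [282.09453251 155.61398488] [281.12607015 154.90767653]
```

View pics/w3c.png

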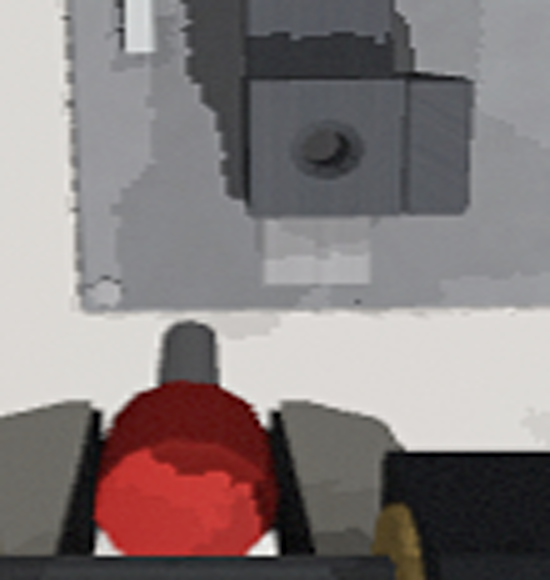

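Call:
{"api": "play_rows", "payload": {"plan": [[0.1, 1.75, 1.68, 0, 0], [0.1, 1.75, 1.68, 0, 0], [0.1, 0, 0, 2.5, 0], [0.1, 0, 0, 2.5, 0], [0.1, 0, 0, 1.5, 0], [0.1, 0, 0, 0.8, 0], [0.1, 0, 0, 0, 0], [0.1, 0, 0, 0, 0]]}}

```text
clock: 8.65
position: [539.4, -63.8, 163.4]
orientation: [-180.0, -0.0, 80.3]
wrist_force: [0.0, 0.4, -0.4]
width: 21.6
finger_force: 15.0
```

```bash
cat > d.py <<'E'
from b import *
s,p=look('w4',dict(knuckle_mouth=72))
R=Rm(s['orientation']);P=np.array(s['position'])
for z in (-8,20,82): print(z,[proj(p,P+R@np.array([x,0,z]),s).round(1).tolist() for x in (0,1.4,4.9)])
m=proj(p,[539.1,-62.4,72],s).round(1);print('mouth',m)
c=p['color'][:,:,::-1][150:270,200:310]
cv2.imwrite('pics/w4c.png',cv2.resize(c,None,fx=5,fy=5,interpolation=cv2.INTER_CUBIC))
t=capture('scene');c=t['color'][:,:,::-1]
m=proj(t,[539.1,-62.4,72]);x,y=m.astype(int);print(m)
cv2.imwrite('pics/s4c.png',cv2.resize(c[y-60:y+40,x-60:x+60],None,fx=5,fy=5,interpolation=cv2.INTER_CUBIC))
E
python3 d.py
```

```text
[539.35054151 -63.80318333 163.36604904] [-1.79993836e+02 -9.94036163e-04  8.03270176e+01] cam [549.77783176   1.58909919 312.46802093]
knuckle_mouth 0.76 [251. 201.] [538.1 -61.7  72. ]
-8 [[252.9, 249.0], [252.9, 246.7], [252.9, 241.1]]
20 [[252.7, 231.1], [252.7, 229.1], [252.7, 224.2]]
82 [[252.5, 205.8], [252.5, 204.3], [252.5, 200.6]]
mouth [251.9 201.7]
[337.20276083 162.03306405]
```

View pics/w4c.png

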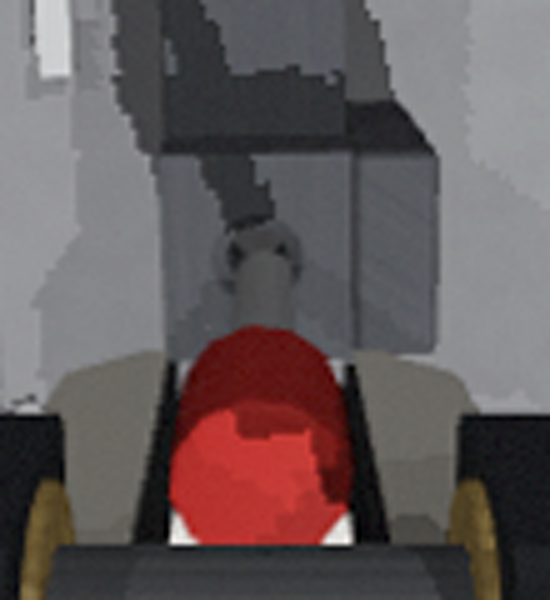

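The wrist picture shows the pin tip over the countersink at about pixel (252, 202), roughly 0.7 mm to the right. I'll correct that and lower gently.

Call:
{"api": "play_rows", "payload": {"plan": [[0.1, 0, -0.07, 0.5, 0], [0.1, 0, 0, 0.3, 0], [0.1, 0, 0, 0.3, 0], [0.1, 0, 0, 0.3, 0], [0.1, 0, 0, 0.2, 0], [0.1, 0, 0, 0.2, 0], [0.1, 0, 0, 0, 0]]}}

```text
clock: 9.38
position: [538.3, -63.5, 144.4]
orientation: [-179.9, -0.0, 80.3]
wrist_force: [-0.4, 0.8, -0.0]
width: 21.6
finger_force: 15.0
```

Call:
{"api": "play_rows", "payload": {"plan": [[0.1, 0, 0, 0.2, 0], [0.1, 0, 0, 0.2, 0], [0.1, 0, 0, 0.2, 0], [0.1, 0, 0, 0.2, 0], [0.1, 0, 0, 0.2, 0], [0.1, 0, 0, 0.2, 0], [0.1, 0, 0, 0.1, 0], [0.1, 0, 0, 0, 0], [0.1, 0, 0, 0, 0]]}}

```text
clock: 10.13
position: [538.6, -63.6, 132.0]
orientation: [-180.0, -0.0, 80.3]
wrist_force: [-0.5, 0.0, -0.5]
width: 21.8
finger_force: 15.0
```

Call:
{"api": "play_rows", "payload": {"plan": [[0.1, 0, 0, 0.1, 0], [0.1, 0, 0, 0.1, 0], [0.1, 0, 0, 0.1, 0], [0.1, 0, 0, 0, 0], [0.1, 0, 0, 0, 0]]}}

```text
clock: 10.55
position: [538.6, -63.6, 129.0]
orientation: [-180.0, 0.0, 80.3]
wrist_force: [-0.3, 0.5, -0.4]
width: 21.9
finger_force: 15.0
```

Call:
{"api": "play_rows", "payload": {"plan": [[0.4, 0, 0, 0, 0], [0.4, 0, 0, 0, 0], [0.4, 0, 0, 0, 0], [0.4, 0, 0, 0, 0], [0.4, 0, 0, 0, 0], [0.4, 0, 0, -1, 0], [0.4, 0, 0, -2, 0], [0.4, 0, 0, -3, 0], [0.4, 0, 0, 0, 0], [0.4, 0, 0, 0, 0]]}}

```text
clock: 11.38
position: [540.4, -64.0, 192.4]
orientation: [179.7, 0.0, 80.3]
wrist_force: [0.2, -0.1, -1.2]
width: 36.9
finger_force: 0.0
```

```bash
cat > e.py <<'E'
from b import *
import sys
s,p=look(sys.argv[1],dict(tray_grip=74,tongue_root=42,knuckle_mouth=72,pin_shoulder=108))
for v in ('scene','top'):
    t=capture(v);c=t['color'][:,:,::-1]
    for l,z in dict(tray_grip=74,pin_shoulder=108).items():
        for r in place_of(t,l)[:1]: print(v,l,round(r['score'],2),np.round(r['location']),np.round(onz(t,r['location'],z),1))
    if v=='scene':
        x,y=320,170
        q=cv2.resize(c[y-50:y+30,x-64:x+64],None,fx=4,fy=4,interpolation=cv2.INTER_CUBIC)
cv2.imwrite('pics/'+sys.argv[1]+'c.png',np.vstack([cv2.resize(p['color'][:260,:,::-1],(512,260)),q]))
E
python3 e.py w5
```

```text
[540.38800986 -63.98922129 192.3553141 ] [1.79692072e+02 1.37848849e-02 8.03376384e+01] cam [550.00416272   1.58015716 341.43813426]
tray_grip 0.78 [245.  17.] [562.2  99.9  74. ]
tongue_root 0.69 [248. 104.] [553.   29.3  42. ]
knuckle_mouth 0.68 [249. 194.] [537.6 -61.6  72. ]
pin_shoulder 0.98 [249. 204.] [538.  -62.5 108. ]
scene tray_grip 0.81 [292. 187.] [564.5  96.8  74. ]
scene pin_shoulder 0.45 [339. 147.] [546.  -72.4 108. ]
top tray_grip 0.69 [294. 227.] [561.  101.5  74. ]
top pin_shoulder 0.58 [376. 235.] [541.4 -61.5 108. ]
```

View pics/w5c.png

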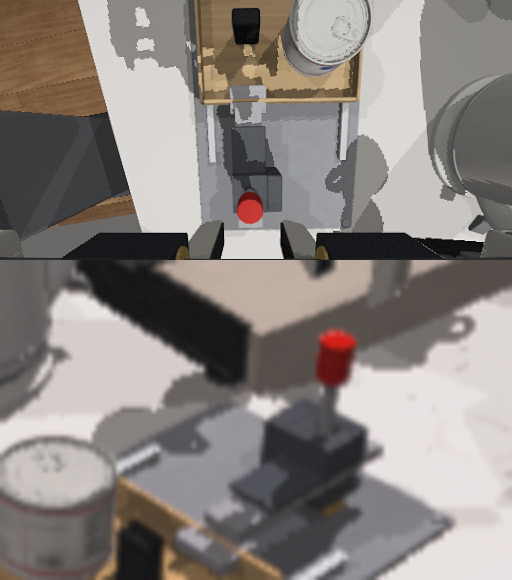

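The pin stands upright in the knuckle, red head at wrist pixel (250, 208). The tray grip is at (246, 25). Next I'll move to the grip and take a closer measurement.

Call:
{"api": "play_rows", "payload": {"plan": [[0.3, 3.5, 0, 0, 0], [0.3, 3.8, 0, 0, 0], [0.3, 3.7, 0, 0, 0], [0.33, 0, 0, 0, 0], [0.33, 0, 0, 0, 0]]}}

```text
clock: 12.35
position: [557.1, 46.6, 188.9]
orientation: [-180.0, 0.0, 80.5]
wrist_force: [0.0, -0.0, -0.0]
width: 30.5
finger_force: 0.0
```

```bash
python3 - <<'E'
from b import *
s,p=look('w6',dict(tray_grip=74,tongue_root=42))
g=p['color'].max(2);e=proj(p,[563.5,100.5,74],s);print(e)
m=(g<45).astype('uint8');n,l,st,c=cv2.connectedComponentsWithStats(m)
for i in range(1,n):
  if st[i,4]>60 and st[i,1]+st[i,3]<240: print(st[i],c[i])
cv2.imwrite('pics/w6c.png',cv2.resize(p['color'][40:240,150:350,::-1],None,fx=3,fy=3,interpolation=cv2.INTER_CUBIC))
# predicted block outline
for yaw in (-9.5,):
  u=np.radians(yaw);X=np.array([np.cos(u),np.sin(u),0]);Y=np.array([-np.sin(u),np.cos(u),0])
  for z in (74,18): print(z,[proj(p,np.array([563.5,100.5,z])+a*X+b*Y,s).round(1).tolist() for a,b in((-13,-8),(13,-8),(13,8),(-13,8))])
E
```

```text
[557.07496782  46.55785474 188.88556461] [-1.79985675e+02  4.52329068e-03  8.05386099e+01] cam [567.2851403 112.0013616 337.9811827]
tray_grip 0.86 [248. 140.] [561.7 103.4  74. ]
tongue_root 0.8 [252. 207.] [553.8  26.9  42. ]
[249.8078332  142.88651829]
[447   4  41  54 907] [461.18853363  36.14332966]
[405  51  39  21 120] [420.775  60.375]
[237 134  25  16 252] [247.88095238 141.43253968]
[ 89 141  17  14 159] [ 97.08176101 148.04402516]
74 [[236.6, 151.2], [263.1, 151.2], [263.2, 134.5], [236.4, 134.5]]
18 [[239.2, 147.6], [261.1, 147.6], [261.2, 133.7], [239.0, 133.7]]
```

View pics/w6c.png

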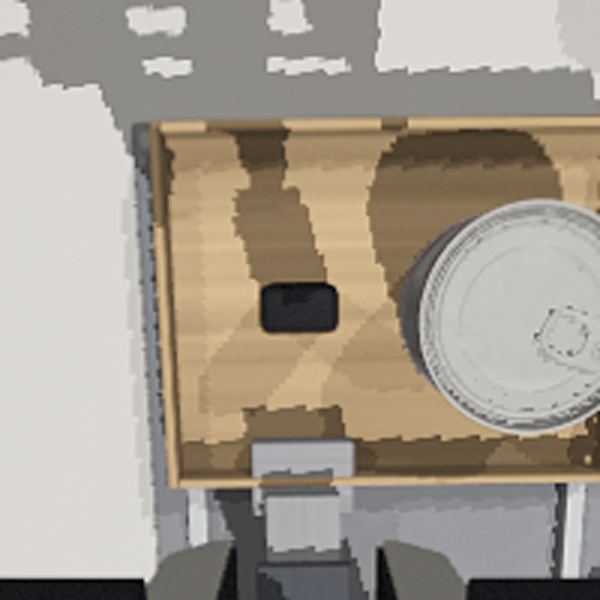

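Call:
{"api": "play_rows", "payload": {"plan": [[0.37, 2.75, -0.14, 0, 0], [0.37, 2.72, -0.13, 0, 0], [0.37, 0, 0, 2.5, 0], [0.37, 0, 0, 3, 0], [0.37, 0, 0, 2.5, 0], [0.37, 0, 0, 2, 0], [0.37, 0, 0, 1.3, 0], [0.37, 0, 0, 1, 0], [0.37, 0, 0, 0, 0], [0.37, 0, 0, 0, 0]]}}

```text
clock: 13.33
position: [563.9, 98.7, 66.5]
orientation: [180.0, 0.0, 80.3]
wrist_force: [0.7, -0.0, -0.3]
width: 34.4
finger_force: 0.0
```

Call:
{"api": "play_rows", "payload": {"plan": [[0.2, 0, 0, 0, 0], [0.2, 0, 0, 0, 0], [0.2, 0, 0, 0, 0], [0.2, 0, 0, 0, 0], [0.2, 0, 0, 0, 0]], "squeeze": 6}}

```text
clock: 13.75
position: [563.4, 99.4, 67.5]
orientation: [-180.0, 0.0, 80.4]
wrist_force: [-6.5, -2.0, 5.3]
width: 26.2
finger_force: 6.0
```

Call:
{"api": "play_rows", "payload": {"plan": [[0.2, 0, -0.05, 0, 0], [0.2, 0, -0.05, 0, 0], [0.2, 0, 0, 0, 0]]}}

```text
clock: 14.0
position: [563.4, 99.4, 67.5]
orientation: [179.9, -0.0, 80.3]
wrist_force: [-4.2, -1.7, 7.2]
width: 26.3
finger_force: 6.0
```

Call:
{"api": "play_rows", "payload": {"plan": [[0.2, 0, -0.1, -0.05, 0], [0.2, 0, -0.05, -0.05, 0], [0.2, -0.1, 0, 0, 0], [0.2, -0.1, 0, 0, 0], [0.2, -0.1, 0, 0, 0], [0.2, -0.1, 0, 0, 0], [0.2, -0.1, 0, 0, 0], [0.2, -0.1, 0, 0, 0]]}}

```text
clock: 14.67
position: [562.4, 93.8, 67.8]
orientation: [179.7, -0.1, 80.3]
wrist_force: [8.9, -0.1, -6.8]
width: 26.3
finger_force: 6.0
```

Call:
{"api": "play_rows", "payload": {"plan": [[0.2, -0.1, 0.08, 0.05, 0], [0.2, -0.1, 0, 0, 0], [0.2, -0.1, 0, 0, 0], [0.2, -0.1, 0, 0, 0], [0.2, -0.1, 0, 0, 0], [0.2, -0.1, 0, 0, 0], [0.2, -0.1, 0, 0, 0], [0.2, 0, 0, 0, 0]]}}

```text
clock: 15.33
position: [561.3, 86.5, 67.7]
orientation: [179.8, -0.0, 80.3]
wrist_force: [4.7, 0.3, 2.3]
width: 26.2
finger_force: 6.0
```

```bash
cat > f.py <<'E'
from b import *
import os
s=get_state();print(s['position'],s['wrist_force'])
def red(t,dump=False):
    h=cv2.cvtColor(t['color'],cv2.COLOR_RGB2HSV);m=((h[...,0]<6)|(h[...,0]>174))&(h[...,1]>150)&(h[...,2]>60)
    n,l,st,c=cv2.connectedComponentsWithStats(m.astype('uint8'))
    return [(st[i].tolist(),c[i].round(1).tolist()) for i in range(1,n) if st[i,4]>25]
t=capture('scene');print('scene red',red(t)); 
for z in (136,115,100): print(z,proj(t,[538.4,-62.6,z-10]).round(1))
g=t['color'].astype(int)
if os.path.exists('prev.npy'):
    d=np.abs(g-np.load('prev.npy')).sum(2)>60;print('diff tray area',d[150:215,250:330].sum(),'tin',d[155:180,255:285].sum())
np.save('prev.npy',g)
w=capture('top');print('top red',red(w))
R=[r for r in boxes_of(t,'tray')[:1]+boxes_of(w,'tray')[:1]];print(R)
for l,z in dict(tray_grip=74,tongue_root=42).items():
    for q in(t,w):
        for r in place_of(q,l)[:1]: print(l,round(r['score'],2),np.round(onz(q,r['location'],z),1))
E
python3 f.py
```

```text
[561.32942261  86.51718459  67.68043459] [4.69287483 0.27966162 2.30749852]
scene red [([334, 139, 10, 13, 91], [338.2, 144.5])]
136 [340.2 143.3]
115 [339.1 150.8]
100 [338.4 156. ]
top red []
[{'location': [289.7, 201.7], 'score': 0.77}, {'location': [278.3, 241.5], 'score': 0.7}]
tray_grip 0.86 [554.6  89.1  74. ]
tongue_root 0.74 [545.3  27.5  42. ]
tongue_root 0.9 [545.1  24.5  42. ]
```

Call:
{"api": "play_rows", "payload": {"plan": [[0.2, -0.05, 0.04, 0, 0], [0.2, -0.05, 0, 0, 0], [0.2, -0.05, 0, 0, 0], [0.2, -0.05, 0, 0, 0], [0.2, -0.05, 0, 0, 0], [0.2, -0.05, 0, 0, 0], [0.2, -0.05, 0, 0, 0], [0.2, -0.05, 0, 0, 0]]}}

```text
clock: 16.4
position: [560.8, 82.7, 67.6]
orientation: [179.8, -0.0, 80.3]
wrist_force: [6.3, 0.8, 5.3]
width: 26.2
finger_force: 6.0
```

Call:
{"api": "play_rows", "payload": {"plan": [[0.2, -0.05, 0, 0, 0], [0.2, -0.05, 0, 0, 0], [0.2, -0.05, 0, 0, 0], [0.2, -0.05, 0, 0, 0], [0.2, -0.05, 0, 0, 0], [0.2, -0.05, 0, 0, 0], [0.2, -0.05, 0, 0, 0], [0.2, -0.05, 0, 0, 0]]}}

```text
clock: 17.07
position: [560.3, 79.4, 67.6]
orientation: [179.8, -0.1, 80.3]
wrist_force: [6.5, 5.0, 3.8]
width: 26.2
finger_force: 6.0
```

```bash
python3 f.py
```

```text
[560.28493759  79.43522701  67.64665269] [6.48167573 4.98331573 3.84106138]
scene red [([335, 149, 8, 6, 33], [339.0, 150.9])]
136 [340.2 143.3]
115 [339.1 150.8]
100 [338.4 156. ]
diff tray area 1271 tin 247
top red []
[{'location': [294.8, 200.2], 'score': 0.78}, {'location': [285.2, 239.3], 'score': 0.87}]
tray_grip 0.67 [563.3  78.3  74. ]
tongue_root 0.79 [552.1  15.7  42. ]
tongue_root 0.57 [545.8  12.8  42. ]
```

```bash
python3 - <<'E'
from b import *
t=capture('scene');cv2.imwrite('pics/s7.png',cv2.resize(t['color'][110:210,260:390,::-1],None,fx=6,fy=5.5,interpolation=cv2.INTER_CUBIC))
E
```

```text
(no output)
```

View pics/s7.png

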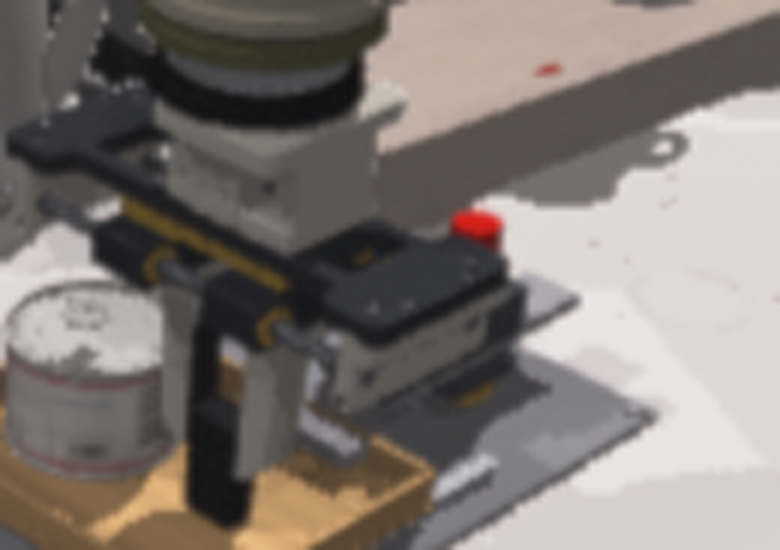

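The pin has caught. Its red head dropped about 10 px, to crop position (477, 225), which is roughly 27 mm, and the drag force rose to 5 N. I'll release the tray.

Call:
{"api": "play_rows", "payload": {"plan": [[0.2, 0.1, -0.03, 0, 0], [0.37, 0, 0, 0, 0], [0.37, 0, 0, 0, 0], [0.37, 0, 0, 0, 0], [0.37, 0, 0, 0, 0], [0.37, 0, 0, -1.5, 0], [0.37, 0, 0, -3.5, 0], [0.37, 0, 0, -3.5, 0], [0.37, 0, 0, -3, 0], [0, 0, 0, 0, 0], [0, 0, 0, 0, 0]]}}

```text
clock: 18.43
position: [559.9, 79.9, 183.9]
orientation: [179.8, -0.1, 80.3]
wrist_force: [-0.4, 0.1, -1.0]
width: 25.4
finger_force: 0.0
```

```bash
python3 - <<'E'
from b import *
s=get_state();R=Rm(s['orientation']);P=np.array(s['position']);print(P,s['wrist_force'])
T=np.array([538.4,-62.6,190]);print(R.T@(T-P))
t=capture('scene');exec(open('f.py').read().split("t=capture")[0].split("def red")[1].join(["def red",""])) 
print(red(t));print([ (z,proj(t,[538.4,-62.6,z]).round(1)) for z in (136,110,100)])
E
```

```text
[559.93488539  79.85213303 183.86986877] [-0.36672146  0.08049142 -0.98057033]
[-144.04019128    2.69945128   -6.25110079]
[([334, 148, 9, 13, 87], [338.1, 154.4])]
[(136, array([340.8, 139.7])), (110, array([339.4, 149. ])), (100, array([338.9, 152.5]))]
```

Call:
{"api": "play_rows", "payload": {"plan": [[0, -3.6, 0.07, 0, 0], [0, -3.6, 0.07, 0, 0], [0, -3.6, 0.07, 0, 0], [0, -3.6, 0.06, 0, 0], [0, 0, 0, 0, 0], [0, 0, 0, 2.5, 0], [0, 0, 0, 1.7, 0], [0, 0, 0, 0.8, 0], [0, 0, 0, 0, 0], [0, 0, 0, 0, 0]], "squeeze": 20}}

```text
clock: 19.32
position: [536.3, -62.1, 130.4]
orientation: [-179.8, -0.0, 80.4]
wrist_force: [-0.2, -1.1, 0.4]
width: 0.5
finger_force: 0.0
```

Call:
{"api": "play_rows", "payload": {"plan": [[0, 0, 0.15, 0.1, 0], [0, 0, 0, 0.1, 0], [0, 0, 0, 0.1, 0], [0, 0, 0, 0.1, 0], [0, 0, 0, 0.1, 0], [0, 0, 0, 0.05, 0], [0, 0, 0, 0.05, 0], [0, 0, 0, 0, 0]]}}

```text
clock: 19.98
position: [538.6, -62.9, 125.4]
orientation: [-180.0, -0.0, 80.3]
wrist_force: [-0.0, -0.2, -0.8]
width: 0.3
finger_force: 0.0
```

Call:
{"api": "play_rows", "payload": {"plan": [[0, 0, 0, 0.05, 0], [0, 0, 0, 0.05, 0], [0, 0, 0, 0.05, 0], [0, 0, 0, 0.05, 0], [0, 0, 0, 0.05, 0], [0, 0, 0, 0, 0]]}}

```text
clock: 20.48
position: [539.1, -63.0, 123.5]
orientation: [179.9, -0.0, 80.3]
wrist_force: [-0.2, 0.5, 3.9]
width: 0.9
finger_force: 1.7
```

Call:
{"api": "play_rows", "payload": {"plan": [[0, 0, 0, 0.05, 0], [0, 0, 0, 0.05, 0], [0, 0, 0, 0.05, 0], [0, 0, 0, 0.05, 0], [0, 0, 0, 0, 0]]}}

```text
clock: 20.9
position: [538.7, -62.9, 121.0]
orientation: [180.0, -0.0, 80.3]
wrist_force: [0.2, 0.7, 4.5]
width: 0.5
finger_force: 1.7
```

Call:
{"api": "play_rows", "payload": {"plan": [[0, 0, 0, 0.05, 0], [0, 0, 0, 0.05, 0], [0, 0, 0, 0.05, 0], [0, 0, 0, 0.05, 0], [0, 0, 0, 0.05, 0], [0, 0, 0, 0, 0]]}}

```text
clock: 21.4
position: [538.5, -62.8, 118.3]
orientation: [-180.0, -0.0, 80.3]
wrist_force: [-0.3, 0.7, 2.9]
width: 0.2
finger_force: 1.3
```

Call:
{"api": "play_rows", "payload": {"plan": [[0, 0, 0, 0.05, 0], [0, 0, 0, 0.05, 0], [0, 0, 0, 0.05, 0], [0, 0, 0, 0, 0]]}}

```text
clock: 21.73
position: [538.9, -62.9, 117.5]
orientation: [180.0, -0.0, 80.3]
wrist_force: [0.3, 3.0, 6.8]
width: 0.6
finger_force: 3.2
```

Call:
{"api": "play_rows", "payload": {"plan": [[0, 0, 0, 0.05, 0], [0, 0, 0, 0.05, 0], [0, 0, 0, 0, 0], [0, 0, 0, 0, 0]]}}

```text
clock: 22.07
position: [539.2, -62.8, 117.3]
orientation: [179.9, -0.0, 80.3]
wrist_force: [-2.0, 2.4, 12.8]
width: 0.3
finger_force: 6.1
```

Call:
{"api": "play_rows", "payload": {"plan": [[0, 0, 0, 0.04, 0], [0, 0, 0, 0, 0], [0, 0, 0, 0, 0]]}}

```text
clock: 22.32
position: [539.3, -62.8, 117.3]
orientation: [179.9, -0.0, 80.3]
wrist_force: [-3.1, 3.0, 15.1]
width: 0.7
finger_force: 7.3
```

It's seated: the height stays at 117.3 (head top about 100) while the force rises to 15 N. I'll retreat and check.

Call:
{"api": "play_rows", "payload": {"plan": [[0, 0, 0, -0.5, 0], [0, 0, 0, -2, 0], [0, 0, 0, -3, 0], [0, 0, 0, -3, 0], [0, 0, 0, -3, 0], [0.3, -2, 0, 0, 0], [0.3, -2, 0, 0, 0], [0.3, 0, 0, 0, 0], [0.3, 0, 0, 0, 0]]}}

```text
clock: 23.07
position: [531.3, -103.0, 230.0]
orientation: [-179.9, 0.0, 80.2]
wrist_force: [-0.2, 0.6, -0.7]
width: 22.2
finger_force: 0.0
```

```bash
python3 f.py; python3 - <<'E'
from b import *
t=capture('scene');cv2.imwrite('pics/s9.png',cv2.resize(t['color'][120:270,160:390,::-1],None,fx=3.4,fy=3.4,interpolation=cv2.INTER_CUBIC))
E
```

```text
[ 531.34896731 -102.99169334  229.96818012] [-0.19319151  0.64260981 -0.6792006 ]
scene red [([334, 151, 9, 13, 93], [337.9, 156.9])]
136 [340.2 143.3]
115 [339.1 150.8]
100 [338.4 156. ]
diff tray area 1876 tin 107
top red [([368, 233, 13, 11, 113], [373.9, 238.2])]
[{'location': [296.4, 198.3], 'score': 0.62}, {'location': [306.0, 230.5], 'score': 0.58}]
tray_grip 0.89 [554.6  77.6  74. ]
tray_grip 0.9 [554.9  81.8  74. ]
tongue_root 0.74 [550.8  15.1  42. ]
tongue_root 0.98 [542.8   5.9  42. ]
```

View pics/s9.png

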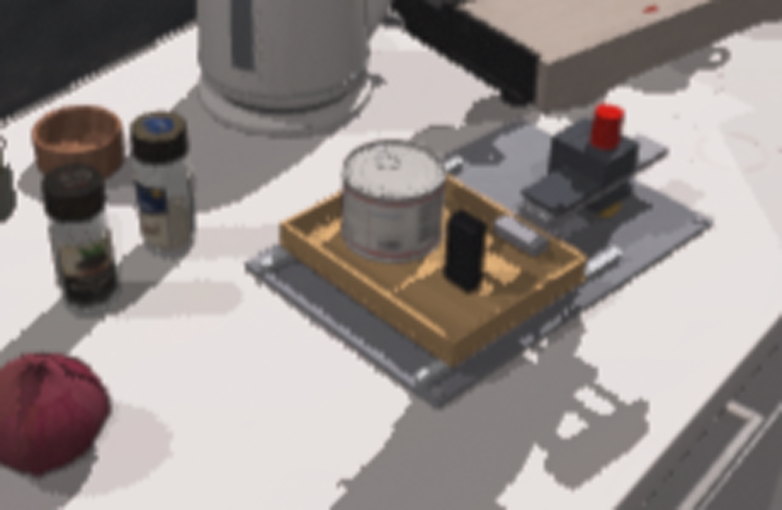

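The red head sits flush on the knuckle at crop pixel (607, 127), the tray is in, and the jars and onion haven't moved.

```bash
python3 -c "
from h import *
print(finish_job())"
```

```text
the job is handed in; nothing more can be done
None
```

The tray is locked: the pin caught in the tongue's hole and was pressed down with about 15 N until its red head sat on the knuckle. The arm let go and touches nothing, and I handed the job in at about 23 s of the 64 s allowed; no verdict came back.

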